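# Cut the power, lift the quadcopter off its charging stand and hold it level

### The arm

A 7-joint arm with a two-finger parallel gripper is mounted at the origin on the work surface. World frame = base frame: x ahead of the robot, y to its left, z up, the work surface at z = 0. Lengths are in m, angles in rad, forces in N, time in s.
With the tool pointing down it reaches from about 0.4 to 0.875 m from the base axis. Payload 4.4 kg.
Tool frame: the origin (TCP) lies between the finger pads; the fingertips stand 11 mm ahead of it and the grasp point (between the pads) lies 8 mm behind it; z points along the fingers, y is the direction in which the jaws open and shut (so a half turn about z gives the same grasp; the last joint's range is limited). The gripper opens to 85 mm and grips with 20 to 120 N. Pads are 22 mm wide; open, the fingers measure 114 mm over their backs; the gripper's body (76 mm by 85 mm) begins 54 mm behind the grasp point. The pads swing forward as they close: fully open they stand 13 mm farther back than shut.
Start: joints at [-1.366, 0.628, 0.038, 1.517, -0.027, 0.996, -0.02], TCP at [0.174, 0.626, 0.242] pointing down, gripper open.
Joint ranges: [-3.06, 3.06], [-0.37, 2.12], [-1.25, 1.32], [0.18, 2.47], [-1.1, 4.24], [0.23, 1.98], [-2.94, 2.94]. Speed limits (rad/s): [2.57, 2.57, 3.14, 3.14, 3.14, 3.14, 3.14].

### API

Orientations are given as a rotation vector (axis times angle).
In Python, from cell import arm, imaging gives the robot as it stands.
- The arm moves only by the tool play_rows, never from a script. Its argument "deltas" is a list of rows, each an object of numbers: "dx", "dy", "dz": the shift along the world's x, y, z in mm; "rx", "ry", "rz": the turn, a rotation vector about the world's x, y, z in rad; "gripper": the closure, from -1 (fully open) to 1 (shut). A call has 1 to 8 rows; each row is the pose to reach, as a shift and turn from the pose commanded when the call began; what a row does not reach only later rows make up. A row lasts 1/8 s, in which the tool goes at most 62.5 mm and 10.7 degrees, less where a joint would pass 70% of its speed; a pose out of reach is approached as far as the arm can. A call with a gripper value outside its range is refused whole. The fingers move at their own pace and stop on an object; the grip force is fixed at half the most. Time passes only in rows, so rows that repeat a pose let the fingers close. It gives the time, the measured TCP pose, the force and the opening at its end, in the units of the state.
- arm.get_obs(): the state, without advancing time (a new reading comes with each control period).
- imaging.grab_frame(name): name is "scene" or "top" or "wrist"; returns a dict with "img" (400x640x3 uint8, red, green, blue), "vfov" (degrees; the focal length in pixels is half the picture's height over the tangent of half this angle, whatever the lens; pixels are square), "cx", "cy" (the principal point, pixels), "R" (3x3) and "t" (3): a world point X has camera coordinates R X + t. Camera axes: x right, y down, z forward; pixel columns grow to the right and rows downward; lengths in m; the calibration is good to about 2 mm. A picture is of the moment at which its call begins. There is no depth.
- arm.sign_off(): hands the job in, once; it reports no verdict.
Trained networks look in a picture, given as the dict that the camera call returned (one of the last four; its "shot" number tells which), for a name from the list of things; names that differ only in an ending like _2 or _b are one class to them, and where a whole thing is asked for, a point or a joint stands for the part that bears it (a point fixed in the world has none). Each returns a list of dicts, best first, with "confidence" (0 to 1); they miss things now and then, are a little off and sometimes report something else, mostly with a low value. They report only what shows in the picture. A call takes as long as a camera call.
- imaging.cut_out(picture, target): "pixels" (400x640 bool, what is visible of it) and "extent" ([centre column, centre row, width, height] in pixels, round what is visible of it).
The state is a dict: "clock": time; "joint_positions": joint angles; "joint_vel": joint speeds; "effort": joint torques, N m; "tool_pos": TCP position; "tool_rot": TCP orientation; "ft_force": force on the tool from outside, world axes, zero at the start; "wrist_torque": the same for the moment, N m; "width": finger opening in m.
Only numpy, scipy, OpenCV 4.12 (cv2) and the standard library are available. Lean on these libraries where they do the work, as an engineer would, in place of code of your own. Each camera call takes 0.05 s, during which the arm holds its last target. There are 200 camera calls.

### The job

Cut the power first: turn the isolator's red handle from on (green mark) all the way to off (red mark). Then take the quadcopter by the blue battery on its top, lift it straight up off its charging stand without tipping it, and finish holding it, level and still, over the stand about 13 cm higher than where it rested; do not put it down or let go. Leave the other things on the bench where they are.

Things in the scene. Friction and masses are not known exactly. Their poses are not given: they have to be found in the camera images.
- isolator (a joint): angle of the isolator's red rotary handle about its vertical axis: 0 = off (stop, pointer at the red mark), 1.047 (60 degrees) = on (stop, pointer at the green mark). It grows clockwise seen from above, so switching off is a turn counter-clockwise. Starts at 0.90 to 1.04. Light friction (about 0.08 N m), no spring: it stays where it is left.
- handle (a point): centre of the grip bar of the red isolator handle, on the turning axis, 80 above the table. The bar is 66 long (this point's x axis), 16 thick (y) and 34 high (its top 17 above this point); below it a round flange, 54 diameter, 8 high. The point's axes turn with the bar; a white stripe marks the pointer end, towards -x.
- isolator_base: grey isolator box with a yellow dial plate, fixed to the table, 100 (x) x 90 (y) x 50 high; origin at the centre of its underside. The red off mark lies towards its -x, the green on mark 60 degrees clockwise from it seen from above. It stands on the left or the right of the work area, the charging stand on the other side.
- stand: charging stand, fixed to the table: black foot 150 x 130 x 12, aluminium column and a rubber pad 138 (x) x 56 (y) whose top is 60 above the table, with orange side lips and end stops rising 8 above the pad, which the quadcopter's bottom plate sits between with 3 mm or less play. Origin at the centre of the underside, z up.
- battery (a point): centre of the blue battery on top of the quadcopter, where to grip it, nearly over its centre of mass. Fixed to the quadcopter; 75 long (this point's x axis), 38 wide (y), 34 high (z): grip across the 38 mm. Starts level, 107 above the table; it is 47 above the quadcopter's underside, which rests on the stand's pad. The frame plate just below it is narrower (32).
- quad: quadcopter, 0.36 to 0.59 kg, resting on the stand: black X frame, camera at its nose (-x), origin at the centre of its underside (bottom plate 126 x 42). Four motors at 78 in x and y from the centre, orange two-blade propellers 27 to 30 above the underside, square to their arms; all within 130 of the centre.
- spare_pack_mid (a point): bystander: centre of a loose yellow battery pack, 75 x 36 x 30 high
- driver_grip (a point): bystander: handle of a screwdriver lying on the table, 150 long
- mug_mid (a point): bystander: centre of a white mug, 80 diameter, 90 high
- glue_mid (a point): bystander: centre of a white glue bottle, 44 diameter, 120 high
- tape_mid (a point): bystander: centre of a black tape roll lying flat, 90 diameter, 24 high
- motor_mid (a point): bystander: centre of a copper-coloured loose motor, 29 diameter, 32 high
- radio_mid (a point): bystander: centre of a grey hand-held radio transmitter, 90 x 150 x 55 high with its sticks

How it is judged:
On the way, in this order (a step that is already met when the one before it is completed fails the run):
1. the isolator handle is turned off while the quadcopter still rests on its stand (value of joint isolator below 0.12 rad and z of battery in the frame of stand below 0.117 m), for 0.2 s.
2. the quadcopter is lifted clear of the stand and held level over it (z of battery in the frame of stand between 0.187 and 0.287 m and horizontal distance between battery and stand below 0.06 m and angle between battery's own z axis and vertical below 0.12 rad and contact force between quad and stand below 0.05 N and contact force between the fingers and quad above 2 N), for 0.5 s.
At the end, for the whole second after the job is handed in: Isolator within 0.12 rad of off; quadcopter held by the fingers 80 to 180 mm above its rest height, within 60 mm of the stand's centre seen from above, within 0.12 rad of level, clear of the stand and still (under 30 mm/s, 0.2 rad/s) through the last second (all of step 2 and value of joint isolator below 0.12 rad and linear speed of quad below 0.03 m/s and angular speed of quad below 0.2 rad/s); the arm keeps its last pose, push and grip.
It fails at once if the quadcopter is lifted while the isolator is on (value of joint isolator above 0.15 rad and z of battery in the frame of stand above 0.127 m).
It fails at once if the quadcopter is tipped by more than 0.3 rad (angle between battery's own z axis and vertical above 0.3 rad).
It fails at once if a bystander is moved by more than 30 mm (distance of any of spare_pack_mid, driver_grip, mug_mid, glue_mid, tape_mid, motor_mid, radio_mid from where it was at the start of the episode above 0.03 m).
It also fails if it takes over 48 s, if anything falls off the work surface, if the arm or the gripper's body presses on something with over 40 N, if the wrist force passes 120 N, or if a joint passes its speed limit or range.

## Working session

There is one attempt and no reset: what is moved stays moved. The work goes in short steps, Python scripts to look and compute and a tool call to move; the robot and the scene stay as the last step left them, time stands still between calls to the robot, and variables do not carry over. Pictures are saved under pics/ and viewed, about 8 in all and at most 12, crops included, and the job is handed in when it is done.

Besides the shell and the picture viewer there is one more tool, called after "Request:" as name([rows], argument=value, ...), one row to a line, values as JSON. play_rows: Moves the arm, as the interface text tells. Its arguments: {"type":"object","properties":{"deltas":{"type":"array","items":{"type":"object","properties":{"dx":{"type":"number"},"dy":{"type":"number"},"dz":{"type":"number"},"rx":{"type":"number"},"ry":{"type":"number"},"rz":{"type":"number"},"gripper":{"type":"number"}}}}},"required":["deltas"]}

```bash
mkdir -p pics; ls; python3 - <<'E'
from cell import arm, imaging
import cv2, numpy as np
o=arm.get_obs(); print(o['clock'],o['tool_pos'],o['tool_rot'],o['width'])
for n in ("top","scene"):
    f=imaging.grab_frame(n); print(n,f['vfov'],f['cx'],f['cy'],np.round(f['R'],3).tolist(),np.round(f['t'],3))
    cv2.imwrite(f'pics/{n}0.png',f['img'][...,::-1])
    for k in ("handle","isolator_base","stand","battery","quad"):
        for d in imaging.cut_out(f,k)[:2]:
            print(k,round(d['confidence'],2),np.round(d['extent'],1),d['pixels'].sum())
E
```

```text
pics
0.0 [0.17370473 0.62572141 0.24137774] [-4.24029180e-01 -3.11264914e+00  3.02248163e-03] 0.0852014556048973
top 50.704186960936084 333.0641521753682 196.8254925216523 [[0.004, -1.0, 0.01], [-0.985, -0.006, -0.171], [0.171, -0.009, -0.985]] [-0.002  0.596  1.274]
handle 0.65 [263.4 236.1  14.9  18.9] 254
isolator_base 0.77 [266.2 235.6  37.6  44.5] 1002
stand 0.65 [397.2 235.   40.3  49.2] 786
battery 0.95 [404.1 232.3  80.9  82.8] 1647
quad 0.83 [402.4 234.9  79.1  81.2] 1923
scene 52.67138419825999 318.2712277483441 194.86617118514604 [[-0.651, 0.759, -0.01], [0.462, 0.386, -0.798], [-0.602, -0.525, -0.602]] [ 0.398 -0.211  1.574]
handle 0.72 [409.1 205.6  24.9  19.1] 365
isolator_base 0.82 [406.1 216.8  43.   42.5] 1304
stand 0.67 [297.4 170.6  56.2  38.2] 676
battery 0.57 [296.9 155.2  77.8  39.5] 1437
quad 0.68 [294.6 157.1  77.   47.9] 1296
```

```bash
python3 - <<'E'
import cv2
a=cv2.imread('pics/top0.png')
cv2.imwrite('pics/top0c.png',cv2.resize(a[150:350,220:470],None,fx=3.2,fy=3,interpolation=cv2.INTER_CUBIC)[:600])
E
```

```text
(no output)
```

View pics/top0c.png

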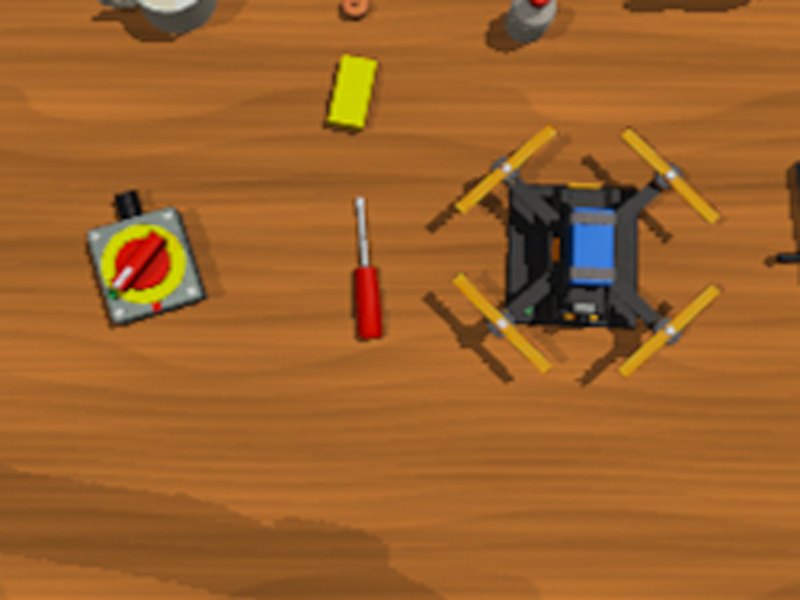

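View pics/scene0.png

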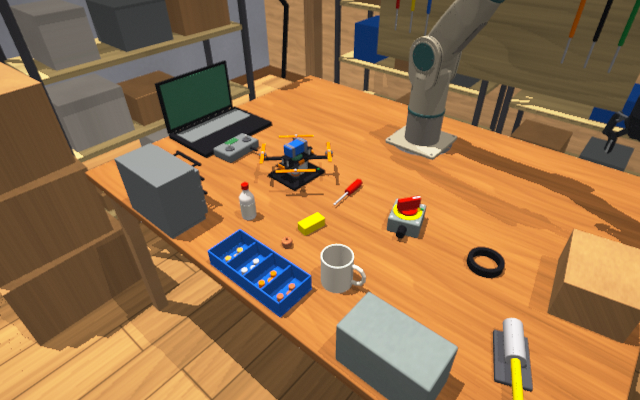

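The top view shows the isolator at crop (142,262), on the left (+y), with its pointer by the green mark at lower left and the red mark at (156,307). The quadcopter is on the right with its blue battery at (593,245), lying nearly along x and nose toward the robot. The scene view agrees.

```bash
cat > h.py <<'E'
import numpy as np, cv2
def ray(f,uv,z):
    F=200/np.tan(np.radians(f['vfov']/2)); R=np.array(f['R']);t=np.array(f['t'])
    uv=np.atleast_2d(uv).astype(float)
    d=np.c_[(uv[:,0]-f['cx'])/F,(uv[:,1]-f['cy'])/F,np.ones(len(uv))]@R
    c=-R.T@t
    return (c+d*((z-c[2])/d[:,2])[:,None])[:,:2]
def comp(m):
    n,l,s,c=cv2.connectedComponentsWithStats(m.astype(np.uint8)); return sorted([(s[i,4],c[i],l==i) for i in range(1,n)],key=lambda a:-a[0])
def rect(f,m,z):
    v,u=np.nonzero(m); p=ray(f,np.c_[u,v],z)*1000
    (c,s,a)=cv2.minAreaRect(p.astype(np.float32)); return np.round(c,1),np.round(s,1),round(a,1),np.round(p.mean(0),1)
E
python3 - <<'E'
from cell import arm, imaging
from h import *
f=imaging.grab_frame('top'); im=f['img'].astype(int); r,g,b=im[...,0],im[...,1],im[...,2]
def show(name,mask,z,box):
    m=np.zeros(mask.shape,bool); u0,v0,u1,v1=box; m[v0:v1,u0:u1]=mask[v0:v1,u0:u1]
    for a,c,k in comp(m)[:3]: print(name,a,np.round(c,1),rect(f,k,z))
iso=(240,205,295,270)
show('yellow',(r>180)&(g>170)&(b<90),.052,iso)
show('red',(r>100)&(g<60)&(b<60),.09,iso)
show('bright red',(r>215)&(g<60)&(b<60),.097,iso)
show('white',(r>220)&(g>200)&(b>200),.097,iso)
show('green',(g>r+40)&(g>b+40),.052,iso)
show('blue',(b>r+60)&(b>150),.124,(380,205,430,260))
show('grey',(abs(r-b)<40)&(r>100)&(abs(r-g)<25),.05,iso)
for k,z in (("spare_pack_mid",.03),("driver_grip",.02),('quad',.09)):
    for d in imaging.cut_out(f,k)[:1]: print(k,rect(f,d['pixels'],z))
E
```

```text
yellow 212 [265.1 237. ] (array([469.7, 210.9]), array([77.7, 74.3]), 42.5, array([469.3, 209.6]))
yellow 1 [253. 244.] (array([447.6, 246.1]), array([0., 0.]), 0.0, array([447.6, 246.1]))
red 200 [264.4 237. ] (array([464.7, 207.9]), array([48.6, 49.7]), 18.9, array([466.3, 206. ]))
red 6 [268.5 252. ] (array([421.9, 192.4]), array([6., 3.]), 1.7, array([421.9, 192.4]))
red 1 [255. 243.] (array([448.4, 233.4]), array([0., 0.]), 0.0, array([448.4, 233.4]))
bright red 1 [268. 252.] (array([421.6, 192.8]), array([0., 0.]), 0.0, array([421.6, 192.8]))
green 4 [254.8 248. ] (array([435.5, 239.5]), array([4.4, 4.3]), 46.1, array([435.5, 240.3]))
blue 182 [405.  231.4] (array([ 483. , -209.9]), array([35.3, 41.1]), 88.4, array([ 482.2, -210. ]))
blue 16 [404.4 219.6] (array([ 517.3, -210.8]), array([ 3. , 29.4]), 0.3, array([ 516.9, -209. ]))
blue 13 [404.7 243.1] (array([ 446.9, -207.7]), array([ 2.9, 32.1]), 0.3, array([ 448.2, -208.2]))
grey 145 [261.5 225.8] (array([495.2, 220.9]), array([43.3, 87.9]), 14.5, array([504.1, 222.1]))
grey 71 [277.3 245.8] (array([442. , 168.3]), array([25.8, 49. ]), 59.6, array([442.5, 171.5]))
grey 60 [259.  252.6] (array([424.2, 224.3]), array([20.8, 35.7]), 14.3, array([421.5, 227. ]))
spare_pack_mid (array([655.7,  11.3]), array([38.6, 81.8]), 79.1, array([655.8,  10.7]))
driver_grip (array([433.6,  -5.3]), array([72.9, 23.8]), 7.5, array([432. ,  -5.5]))
quad (array([ 481.6, -209.4]), array([238.7, 243.4]), 48.3, array([ 478. , -210.2]))
```

Request:
play_rows([
  {"dx": 32, "dy": -45, "rz": -0.05},
  {"dx": 64, "dy": -90, "rz": -0.1},
  {"dx": 96, "dy": -136, "rz": -0.16},
  {"dx": 128, "dy": -181, "rz": -0.21},
  {"dx": 160, "dy": -227, "rz": -0.26},
  {"dx": 192, "dy": -272, "rz": -0.31},
  {"dx": 224, "dy": -318, "rz": -0.36},
  {"dx": 256, "dy": -363, "rz": -0.41},
])

```text
validation failed for argument at $.de...
```

Request:
play_rows([
  {"dx": 20, "dy": -28, "dz": -20},
  {"dx": 38, "dy": -54, "dz": -30},
  {"dx": 38, "dy": -54, "dz": -30},
  {"dx": 38, "dy": -54, "dz": -30},
])

```text
validation failed for argument at $.de...
```

```bash
python3 - <<'E'
from cell import arm, imaging
from h import *
from scipy.spatial.transform import Rotation as Ro
o=arm.get_obs(); print(o['clock'],o['tool_pos'],Ro.from_rotvec(o['tool_rot']).as_matrix().round(3).tolist(),np.round(o['joint_positions'],2))
f=imaging.grab_frame('wrist'); cv2.imwrite('pics/w1.png',f['img'][...,::-1])
im=f['img'].astype(int); r,g,b=im[...,0],im[...,1],im[...,2]
for nm,m,z in (('red',(r>100)&(g<60)&(b<60),.097),('yellow',(r>150)&(g>140)&(b<90),.052),('white',(r>200)&(g>190)&(b>190),.097),('green',(g>r+40)&(g>b+40),.052)):
    for a,c,k in comp(m)[:3]: print(nm,a,np.round(c,1),rect(f,k,z))
E
```

```text
0.8 [0.17386413 0.62636334 0.24236306] [[-0.964, 0.268, -0.0], [0.268, 0.964, 0.0], [0.0, 0.0, -1.0]] [-1.37  0.63  0.04  1.52 -0.03  1.   -0.02]
yellow 1706 [ 64.4 135.7] (array([ 52.8, 391.2]), array([189.5,  36.9]), 88.3, array([ 49.4, 374. ]))
yellow 811 [ 29.8 198.9] (array([103.2, 313.4]), array([ 24. , 108.6]), 1.9, array([103. , 299.9]))
yellow 602 [227.  137.8] (array([ 99.5, 547.1]), array([135.2,  10.8]), 88.9, array([ 99. , 544.5]))
```

View pics/w1.png

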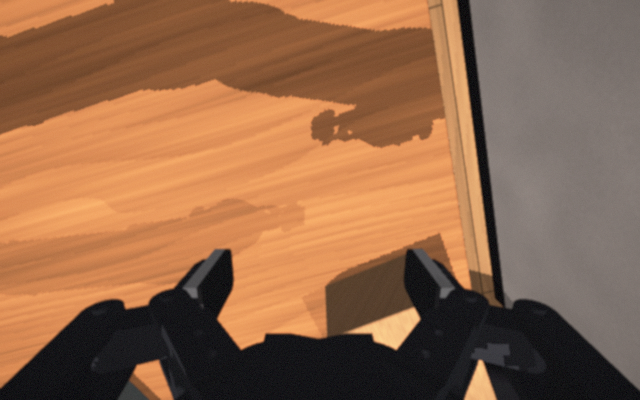

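The moves were refused, so this picture shows only the start pose: bare table between the fingers. All the row fields are probably required, so I'll resend with every field filled in.

Request:
play_rows([
  {"dx": 32, "dy": -45, "dz": 0, "rx": 0, "ry": 0, "rz": -0.05, "gripper": -1},
  {"dx": 64, "dy": -90, "dz": 0, "rx": 0, "ry": 0, "rz": -0.1, "gripper": -1},
  {"dx": 96, "dy": -136, "dz": 0, "rx": 0, "ry": 0, "rz": -0.16, "gripper": -1},
  {"dx": 128, "dy": -181, "dz": 0, "rx": 0, "ry": 0, "rz": -0.21, "gripper": -1},
  {"dx": 160, "dy": -227, "dz": 0, "rx": 0, "ry": 0, "rz": -0.26, "gripper": -1},
  {"dx": 192, "dy": -272, "dz": 0, "rx": 0, "ry": 0, "rz": -0.31, "gripper": -1},
  {"dx": 224, "dy": -318, "dz": 0, "rx": 0, "ry": 0, "rz": -0.36, "gripper": -1},
  {"dx": 256, "dy": -363, "dz": 0, "rx": 0, "ry": 0, "rz": -0.41, "gripper": -1},
])

```text
clock: 1.85
tool_pos: [0.4309, 0.2619, 0.2426]
tool_rot: [1.051, 2.96, 0.001]
ft_force: [0.5, 0.9, 0.2]
width: 0.0854
```

Request:
play_rows([
  {"dx": 20, "dy": -28, "dz": -10, "rx": 0, "ry": 0, "rz": 0, "gripper": -1},
  {"dx": 38, "dy": -53, "dz": -20, "rx": 0, "ry": 0, "rz": 0, "gripper": -1},
  {"dx": 38, "dy": -53, "dz": -20, "rx": 0, "ry": 0, "rz": 0, "gripper": -1},
  {"dx": 38, "dy": -53, "dz": -20, "rx": 0, "ry": 0, "rz": 0, "gripper": -1},
])

```text
clock: 2.35
tool_pos: [0.4676, 0.2111, 0.2225]
tool_rot: [-1.048, -2.961, -0.001]
ft_force: [-0.6, 0.1, -0.1]
width: 0.0853
```

```bash
python3 - <<'E'
from cell import arm, imaging
from h import *
from scipy.spatial.transform import Rotation as Ro
o=arm.get_obs(); print(o['clock'],o['tool_pos'],Ro.from_rotvec(o['tool_rot']).as_matrix().round(3).tolist(),np.round(o['joint_positions'],2))
f=imaging.grab_frame('wrist'); cv2.imwrite('pics/w2.png',f['img'][...,::-1])
im=f['img'].astype(int); r,g,b=im[...,0],im[...,1],im[...,2]
for nm,m,z in (('red',(r>100)&(g<60)&(b<60),.097),('yellow',(r>150)&(g>140)&(b<90),.052),('white',(r>200)&(g>190)&(b>190),.097),('green',(g>r+40)&(g>b+40),.052)):
    for a,c,k in comp(m)[:3]: print(nm,a,np.round(c,1),rect(f,k,z))
E
```

```text
2.35 [0.46755818 0.21113036 0.22247066] [[-0.777, 0.629, -0.0], [0.629, 0.777, 0.001], [0.001, 0.0, -1.0]] [-0.6   0.46  0.17  1.92 -0.11  0.76  0.53]
red 648 [165.3 258.8] (array([424.2,  56. ]), array([22.5, 47.2]), 89.3, array([422.1,  56.6]))
red 324 [326.1 191.7] (array([472.2, 219.1]), array([ 9.4, 63.4]), 56.2, array([468.7, 221.9]))
red 96 [310.1 185.8] (array([456.2, 211.9]), array([ 7. , 45.2]), 48.4, array([455., 214.]))
yellow 2734 [227.  169.5] (array([390.8, 119.1]), array([ 41.2, 226.8]), 1.4, array([392.9, 148.3]))
yellow 1256 [295.6  78.1] (array([372.7, 250.9]), array([91.8, 35.3]), 86.1, array([370.1, 263.8]))
yellow 833 [100.5  93.9] (array([259.3, 102.5]), array([159.8,   9.3]), 89.4, array([259.9, 103.8]))
white 333 [275.1 192.2] (array([439.3, 183.7]), array([19.8, 39.4]), 58.9, array([439.3, 185.1]))
white 136 [316.9 177.4] (array([452.9, 223.7]), array([ 5.1, 21.4]), 54.9, array([452.8, 223.8]))
white 104 [489.5 383.5] (array([759.7, 225.9]), array([10.7, 48.3]), 87.3, array([759.3, 226.8]))
green 61 [320.3 148.9] (array([438.4, 240.1]), array([8. , 8.1]), 5.6, array([438.2, 240. ]))
```

View pics/w2.png

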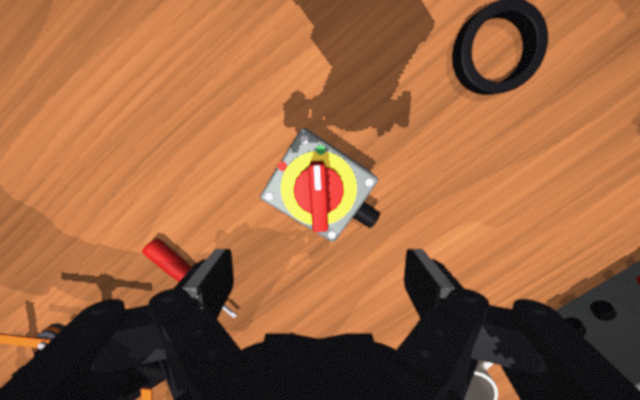

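The handle shows at (318,197), nearly vertical in the picture and so nearly square to the jaws. The white pointer is up by the green mark (320,149), and the red mark is at (283,167).

```bash
python3 - <<'E'
from cell import arm, imaging
from h import *
f=imaging.grab_frame('wrist')
im=f['img'].astype(int); r,g,b=im[...,0],im[...,1],im[...,2]
a=cv2.resize(f['img'][120:250,250:390],None,fx=5,fy=4.6,interpolation=cv2.INTER_CUBIC); cv2.imwrite('pics/w2c.png',a[...,::-1])
p=ray(f,[[316.5,165],[320,230],[318.3,197.5]],.097)*1000; print(p, np.degrees(np.arctan2(*(p[1]-p[0])[::-1])))
print('marks',ray(f,[[320.3,148.9],[283.5,167]],.052)*1000)
print('corners',ray(f,[[304,130],[379,180],[332,241],[262,196]],.05)*1000)
m=np.zeros(r.shape,bool); y=(r>150)&(g>140)&(b<90); m[145:235,270:365]=y[145:235,270:365]
v,u=np.nonzero(m); pp=ray(f,np.c_[u,v],.052)*1000
print('yellow circle',cv2.minEnclosingCircle(pp.astype(np.float32)))
E
```

```text
[[443.61647269 231.1170948 ]
 [494.1454287  194.52344103]
 [468.11049543 213.43535862]] -35.912490217033856
marks [[437.99117264 240.44301819]
 [428.28881421 198.36000408]]
corners [[412.68167479 239.31112736]
 [503.60588339 268.84371047]
 [527.57265438 185.64388307]
 [437.73107687 158.8913309 ]]
yellow circle ((465.4684143066406, 205.77345275878906), 62.67277908325195)
```

View pics/w2c.png

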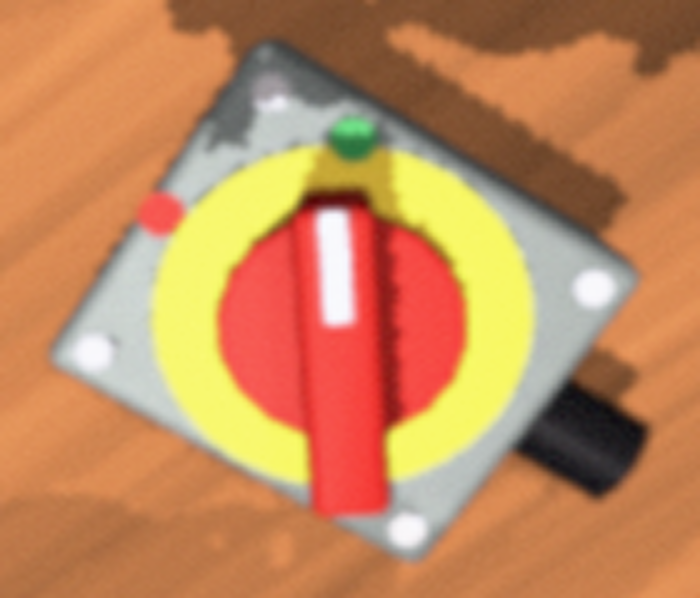

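Request:
play_rows([
  {"dx": 1.5, "dy": 2, "dz": -40, "rx": 0, "ry": 0, "rz": 0.054, "gripper": -1},
  {"dx": 1.5, "dy": 2, "dz": -80, "rx": 0, "ry": 0, "rz": 0.054, "gripper": -1},
  {"dx": 1.5, "dy": 2, "dz": -120, "rx": 0, "ry": 0, "rz": 0.054, "gripper": -0.5},
  {"dx": 1.5, "dy": 2, "dz": -142, "rx": 0, "ry": 0, "rz": 0.054, "gripper": 0},
  {"dx": 1.5, "dy": 2, "dz": -142, "rx": 0, "ry": 0, "rz": 0.054, "gripper": 1},
  {"dx": 1.5, "dy": 2, "dz": -142, "rx": 0, "ry": 0, "rz": 0.054, "gripper": 1},
  {"dx": 1.5, "dy": 2, "dz": -142, "rx": 0, "ry": 0, "rz": 0.054, "gripper": 1},
  {"dx": 1.5, "dy": 2, "dz": -142, "rx": 0, "ry": 0, "rz": 0.054, "gripper": 1},
])

```text
clock: 3.45
tool_pos: [0.4677, 0.2112, 0.081]
tool_rot: [-0.968, -2.987, 0.004]
ft_force: [-4.6, -4.8, -0.7]
width: 0.0148
```

Request:
play_rows([
  {"dx": -1, "dy": -1.5, "dz": 0, "rx": 0, "ry": 0, "rz": 0.12, "gripper": 1},
  {"dx": -1, "dy": -1.5, "dz": 0, "rx": 0, "ry": 0, "rz": 0.25, "gripper": 1},
  {"dx": -1, "dy": -1.5, "dz": 0, "rx": 0, "ry": 0, "rz": 0.38, "gripper": 1},
  {"dx": -1, "dy": -1.5, "dz": 0, "rx": 0, "ry": 0, "rz": 0.51, "gripper": 1},
  {"dx": -1, "dy": -1.5, "dz": 0, "rx": 0, "ry": 0, "rz": 0.64, "gripper": 1},
  {"dx": -1, "dy": -1.5, "dz": 0, "rx": 0, "ry": 0, "rz": 0.76, "gripper": 1},
  {"dx": -1, "dy": -1.5, "dz": 0, "rx": 0, "ry": 0, "rz": 0.86, "gripper": 1},
  {"dx": -1, "dy": -1.5, "dz": 0, "rx": 0, "ry": 0, "rz": 0.92, "gripper": 1},
])

```text
clock: 4.45
tool_pos: [0.4675, 0.2103, 0.081]
tool_rot: [0.462, -3.106, 0.001]
ft_force: [-1.8, -1.0, -3.0]
width: 0.0147
```

```bash
python3 - <<'E'
from cell import arm
import numpy as np
from scipy.spatial.transform import Rotation as Ro
o=arm.get_obs(); M=Ro.from_rotvec(o['tool_rot']).as_matrix(); print(np.degrees(np.arctan2(M[1,1],M[0,1])),o['wrist_torque'],o['ft_force'],np.round(o['joint_positions'],2))
E
```

```text
106.90201234734903 [-0.39978544  0.55429441 -0.0819449 ] [-1.81860416 -1.00595128 -2.96439744] [-0.39  0.69 -0.13  2.03  0.2   0.44  1.19]
```

The moment (0.08 N m) is only friction, so the handle isn't at the stop yet. I'll turn a little further.

Request:
play_rows([
  {"dx": 0, "dy": 0, "dz": 0, "rx": 0, "ry": 0, "rz": 0.03, "gripper": 1},
  {"dx": 0, "dy": 0, "dz": 0, "rx": 0, "ry": 0, "rz": 0.06, "gripper": 1},
  {"dx": 0, "dy": 0, "dz": 0, "rx": 0, "ry": 0, "rz": 0.06, "gripper": 1},
])

```text
clock: 4.82
tool_pos: [0.4676, 0.2103, 0.081]
tool_rot: [0.543, -3.093, 0.0]
ft_force: [-5.0, -2.5, 3.7]
width: 0.0148
```

```bash
python3 - <<'E'
from cell import arm
import numpy as np
from scipy.spatial.transform import Rotation as Ro
o=arm.get_obs(); M=Ro.from_rotvec(o['tool_rot']).as_matrix(); print(np.degrees(np.arctan2(M[1,1],M[0,1])),o['wrist_torque'],o['ft_force'],np.round(o['joint_positions'],2))
E
```

```text
109.91655709066511 [-0.38607266  1.12300229 -1.46501531] [-4.98827881 -2.49931189  3.69977332] [-0.38  0.69 -0.15  2.03  0.22  0.44  1.23]
```

The moment jumped to 1.5 N m, so the handle is at the off stop. Release and rise.

Request:
play_rows([
  {"dx": 0, "dy": 0, "dz": 0, "rx": 0, "ry": 0, "rz": -0.01, "gripper": -0.2},
  {"dx": 0, "dy": 0, "dz": 0, "rx": 0, "ry": 0, "rz": -0.01, "gripper": -0.6},
  {"dx": 0, "dy": 0, "dz": 0, "rx": 0, "ry": 0, "rz": -0.01, "gripper": -0.6},
  {"dx": 0, "dy": 0, "dz": 40, "rx": 0, "ry": 0, "rz": -0.01, "gripper": -0.6},
  {"dx": 0, "dy": 0, "dz": 90, "rx": 0, "ry": 0, "rz": -0.01, "gripper": -1},
  {"dx": 0, "dy": 0, "dz": 150, "rx": 0, "ry": 0, "rz": -0.1, "gripper": -1},
  {"dx": 0, "dy": -40, "dz": 170, "rx": 0, "ry": 0, "rz": -0.2, "gripper": -1},
  {"dx": 0, "dy": -90, "dz": 170, "rx": 0, "ry": 0, "rz": -0.3, "gripper": -1},
])

```text
clock: 5.82
tool_pos: [0.47, 0.1214, 0.2527]
tool_rot: [-0.084, 3.134, 0.003]
ft_force: [1.2, -1.8, 0.4]
width: 0.0856
```

Request:
play_rows([
  {"dx": 2, "dy": -50, "dz": 0, "rx": 0, "ry": 0, "rz": 0, "gripper": -1},
  {"dx": 4, "dy": -100, "dz": 0, "rx": 0, "ry": 0, "rz": 0, "gripper": -1},
  {"dx": 6, "dy": -150, "dz": 0, "rx": 0, "ry": 0, "rz": 0, "gripper": -1},
  {"dx": 8, "dy": -200, "dz": 0, "rx": 0, "ry": 0, "rz": 0, "gripper": -1},
  {"dx": 10, "dy": -250, "dz": 0, "rx": 0, "ry": 0, "rz": 0, "gripper": -1},
  {"dx": 12, "dy": -300, "dz": 0, "rx": 0, "ry": 0, "rz": 0, "gripper": -1},
  {"dx": 14, "dy": -330, "dz": 0, "rx": 0, "ry": 0, "rz": 0, "gripper": -1},
  {"dx": 14, "dy": -330, "dz": 0, "rx": 0, "ry": 0, "rz": 0, "gripper": -1},
])

```text
clock: 6.82
tool_pos: [0.4821, -0.2122, 0.2502]
tool_rot: [-0.076, 3.14, -0.002]
ft_force: [0.1, 1.0, -0.6]
width: 0.0853
```

```bash
python3 - <<'E'
from cell import arm, imaging
from h import *
from scipy.spatial.transform import Rotation as Ro
o=arm.get_obs(); M=Ro.from_rotvec(o['tool_rot']).as_matrix(); print(o['clock'],o['tool_pos'],M.round(4).tolist(),np.degrees(np.arctan2(M[1,1],M[0,1])),np.round(o['joint_positions'],2))
f=imaging.grab_frame('wrist'); w=f['img']
im=w.astype(int); r,g,b=im[...,0],im[...,1],im[...,2]
for a,c,k in comp((b>r+60)&(b>110))[:4]: print('blue',a,np.round(c,1),rect(f,k,.124))
for d in imaging.cut_out(f,'battery')[:1]: print(d['confidence'],d['extent'])
t=imaging.grab_frame('top')['img'][205:270,235:300]
w=w.copy(); w[:195,:195]=cv2.resize(t,(195,195),interpolation=cv2.INTER_CUBIC)
cv2.imwrite('pics/w3.png',w[...,::-1])
E
```

```text
6.825 [ 0.48213729 -0.21221805  0.25024264] [[-0.9988, -0.0486, 0.0005], [-0.0486, 0.9988, -0.0016], [-0.0004, -0.0016, -1.0]] 92.78765425859315 [ 0.42  0.44 -0.08  1.85  0.05  0.85  1.93]
blue 1786 [319.  198.2] (array([ 483.9, -210.7]), array([38.4, 42.6]), 88.4, array([ 483.7, -210.8]))
blue 214 [323.1 160.3] (array([ 448.2, -208.9]), array([36.1,  4.9]), 87.7, array([ 448.2, -208.9]))
blue 162 [315.5 233.4] (array([ 518.7, -211.9]), array([36.8,  4.5]), 87.7, array([ 518.7, -212.4]))
0.7 [320.4, 175.4, 249.7, 246.5]
```

View pics/w3.png

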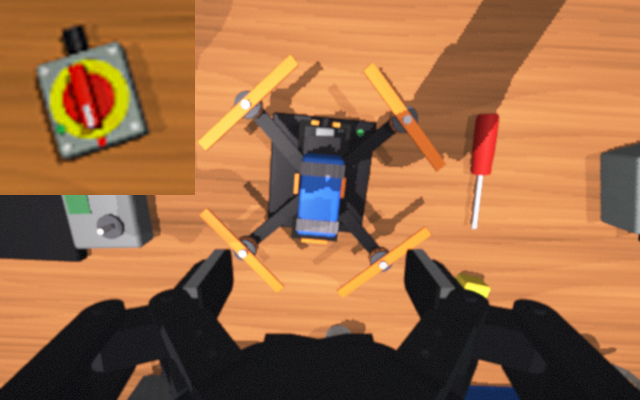

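The inset shows the white pointer at the red mark, so the isolator is off. The wrist view shows the battery at (320,197), giving a centre near (483.6, -210.6) mm with its long axis about -2.4° from x. The jaws need a turn of about -0.09 rad.

Request:
play_rows([
  {"dx": 1.5, "dy": 1.5, "dz": -40, "rx": 0.001, "ry": 0, "rz": -0.09, "gripper": -1},
  {"dx": 1.5, "dy": 1.5, "dz": -85, "rx": 0.001, "ry": 0, "rz": -0.09, "gripper": -1},
  {"dx": 1.5, "dy": 1.5, "dz": -120, "rx": 0.001, "ry": 0, "rz": -0.09, "gripper": -1},
  {"dx": 1.5, "dy": 1.5, "dz": -140, "rx": 0.001, "ry": 0, "rz": -0.09, "gripper": -1},
  {"dx": 1.5, "dy": 1.5, "dz": -148, "rx": 0.001, "ry": 0, "rz": -0.09, "gripper": -1},
  {"dx": 1.5, "dy": 1.5, "dz": -148, "rx": 0.001, "ry": 0, "rz": -0.09, "gripper": -0.4},
  {"dx": 1.5, "dy": 1.5, "dz": -148, "rx": 0.001, "ry": 0, "rz": -0.09, "gripper": -0.2},
  {"dx": 1.5, "dy": 1.5, "dz": -148, "rx": 0.001, "ry": 0, "rz": -0.09, "gripper": -0.1},
])

```text
clock: 7.98
tool_pos: [0.4844, -0.2078, 0.1032]
tool_rot: [0.058, 3.139, 0.001]
ft_force: [0.4, -0.5, 0.8]
width: 0.0471
```

Request:
play_rows([
  {"dx": 0, "dy": 0, "dz": 0, "rx": 0, "ry": 0, "rz": 0, "gripper": 0.2},
  {"dx": 0, "dy": 0, "dz": 0, "rx": 0, "ry": 0, "rz": 0, "gripper": 1},
  {"dx": 0, "dy": 0, "dz": 0, "rx": 0, "ry": 0, "rz": 0, "gripper": 1},
  {"dx": 0, "dy": 0, "dz": 0, "rx": 0, "ry": 0, "rz": 0, "gripper": 1},
])

```text
clock: 8.48
tool_pos: [0.4846, -0.2089, 0.1034]
tool_rot: [0.059, 3.139, -0.001]
ft_force: [-0.4, -1.8, 6.6]
width: 0.0375
```

Request:
play_rows([
  {"dx": 0, "dy": 0, "dz": 3, "rx": 0, "ry": 0, "rz": 0, "gripper": 1},
  {"dx": 0, "dy": 0, "dz": 8, "rx": 0, "ry": 0, "rz": 0, "gripper": 1},
  {"dx": 0, "dy": 0, "dz": 15, "rx": 0, "ry": 0, "rz": 0, "gripper": 1},
  {"dx": 0, "dy": 0, "dz": 23, "rx": 0, "ry": 0, "rz": 0, "gripper": 1},
  {"dx": 0, "dy": 0, "dz": 30, "rx": 0, "ry": 0, "rz": 0, "gripper": 1},
  {"dx": 0, "dy": 0, "dz": 30, "rx": 0, "ry": 0, "rz": 0, "gripper": 1},
])

```text
clock: 9.22
tool_pos: [0.4843, -0.2075, 0.133]
tool_rot: [0.057, 3.14, 0.001]
ft_force: [1.3, -0.4, -4.8]
width: 0.0375
```

```bash
python3 - <<'E'
from cell import arm, imaging
import cv2, numpy as np
o=arm.get_obs(); print(o['clock'],o['tool_pos'],o['ft_force'],o['wrist_torque'],o['width'])
f=imaging.grab_frame('scene')['img'][100:220,220:380]
cv2.imwrite('pics/s4.png',cv2.resize(f,None,fx=4,fy=4,interpolation=cv2.INTER_CUBIC)[...,::-1])
E
```

```text
9.225 [ 0.48428909 -0.20752884  0.13304672] [ 1.33786795 -0.39010967 -4.82015012] [-0.01009357  0.007879    0.01693147] 0.037475414267420765
```

View pics/s4.png

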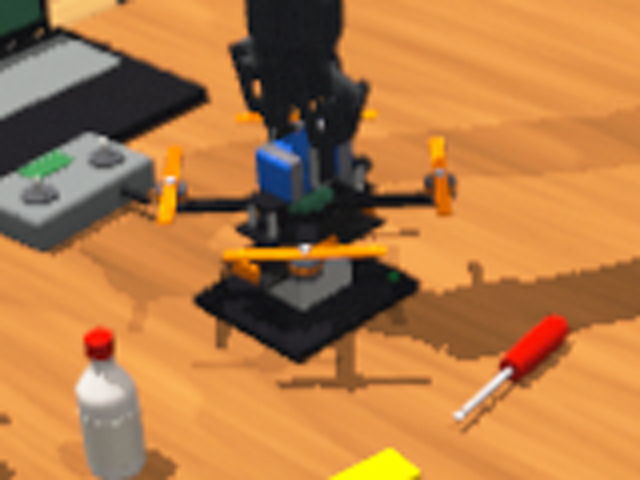

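The quadcopter hangs from the gripper, clear of the stand and looking level. The battery is at (290,165) and the measured load is 4.8 N (about 0.49 kg). I'll lift it the rest of the way, 100 mm more.

Request:
play_rows([
  {"dx": 0, "dy": 0, "dz": 8, "rx": 0, "ry": 0, "rz": 0, "gripper": 1},
  {"dx": 0, "dy": 0, "dz": 24, "rx": 0, "ry": 0, "rz": 0, "gripper": 1},
  {"dx": 0, "dy": 0, "dz": 42, "rx": 0, "ry": 0, "rz": 0, "gripper": 1},
  {"dx": 0, "dy": 0, "dz": 60, "rx": 0, "ry": 0, "rz": 0, "gripper": 1},
  {"dx": 0, "dy": 0, "dz": 78, "rx": 0, "ry": 0, "rz": 0, "gripper": 1},
  {"dx": 0, "dy": 0, "dz": 92, "rx": 0, "ry": 0, "rz": 0, "gripper": 1},
  {"dx": 0, "dy": 0, "dz": 100, "rx": 0, "ry": 0, "rz": 0, "gripper": 1},
  {"dx": 0, "dy": 0, "dz": 100, "rx": 0, "ry": 0, "rz": 0, "gripper": 1},
])

```text
clock: 10.28
tool_pos: [0.484, -0.2077, 0.2327]
tool_rot: [0.058, 3.14, 0.001]
ft_force: [0.5, -0.0, -4.1]
width: 0.037
```

Request:
play_rows([
  {"dx": 0, "dy": 0, "dz": 0, "rx": 0, "ry": 0, "rz": 0, "gripper": 1},
  {"dx": 0, "dy": 0, "dz": 0, "rx": 0, "ry": 0, "rz": 0, "gripper": 1},
  {"dx": 0, "dy": 0, "dz": 0, "rx": 0, "ry": 0, "rz": 0, "gripper": 1},
  {"dx": 0, "dy": 0, "dz": 0, "rx": 0, "ry": 0, "rz": 0, "gripper": 1},
  {"dx": 0, "dy": 0, "dz": 0, "rx": 0, "ry": 0, "rz": 0, "gripper": 1},
  {"dx": 0, "dy": 0, "dz": 0, "rx": 0, "ry": 0, "rz": 0, "gripper": 1},
  {"dx": 0, "dy": 0, "dz": 0, "rx": 0, "ry": 0, "rz": 0, "gripper": 1},
  {"dx": 0, "dy": 0, "dz": 0, "rx": 0, "ry": 0, "rz": 0, "gripper": 1},
])

```text
clock: 11.28
tool_pos: [0.4839, -0.2077, 0.2323]
tool_rot: [0.058, 3.141, 0.002]
ft_force: [0.2, -0.2, -3.3]
width: 0.0375
```

```bash
python3 - <<'E'
from cell import arm, imaging
import cv2, numpy as np
o=arm.get_obs(); print(o['clock'],o['tool_pos'],o['tool_rot'],o['ft_force'],o['width'],np.abs(o['joint_vel']).max())
f=imaging.grab_frame('scene')['img'][80:240,220:440]
cv2.imwrite('pics/s5.png',cv2.resize(f,None,fx=3.5,fy=3.5,interpolation=cv2.INTER_CUBIC)[...,::-1])
E
```

```text
11.275 [ 0.48386156 -0.20767363  0.23233572] [5.78930715e-02 3.14100718e+00 1.54378928e-03] [ 0.18962782 -0.16257664 -3.25324036] 0.03753543380498371 0.0017592748573810452
```

View pics/s5.png

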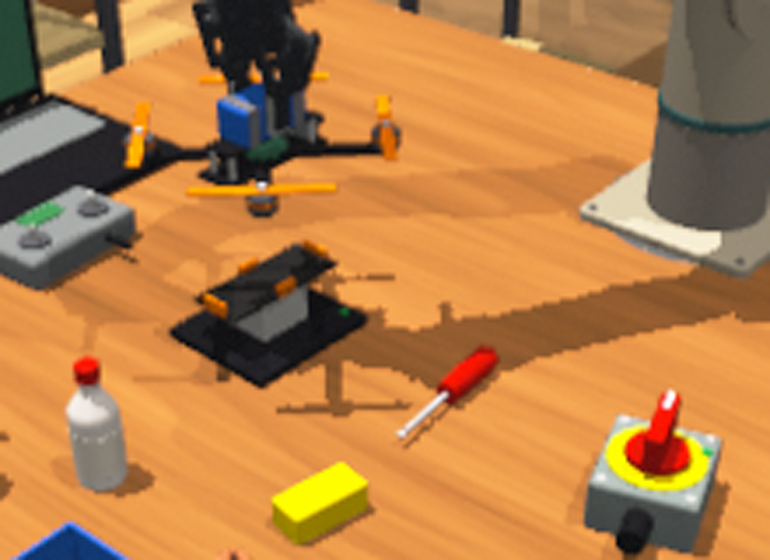

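The quadcopter is held level above the empty stand at (260,280), and the isolator pointer at (668,400) is away from the green mark. The bystanders look undisturbed, so I'm handing in.

```bash
python3 -c "
from cell import arm; print(arm.sign_off())"
```

```text
the job is handed in; nothing more can be done
None
```

The isolator is off, and the arm is holding the quadcopter by its battery over the stand, about 13 cm above where it rested. I handed the job in at about 11.3 s; the system gives no verdict.

- **Isolator:** I turned the handle to its off stop, where the moment on the wrist jumped to about 1.5 N m. A top picture taken afterwards shows the pointer at the red mark.
- **Lift:** The gripper rose about 129 mm straight up. The finger opening stayed at 37 to 37.5 mm on the 38 mm battery, so it shows no sign of slipping.
- **Final state:** The last picture shows the quadcopter level and clear of the empty stand. The tool was within about 0.001 rad of vertical and the joints nearly still (under 0.002 rad/s). The tool stood about 3 mm to the side of where I had measured the battery.
- **Bystanders:** The ones in view in the last picture look undisturbed; the mug and tape were outside that crop and I did not measure any of them again.

**Checks that disagreed:**
- **Load reading:** The force sensor drifted from 4.8 N to 3.3 N while the quadcopter was held. The last value is slightly under the 3.5 N its lightest stated mass would give. I took this as sensor drift, because the pictures and finger opening still showed a firm hold.
- **First moves:** The first two move calls were refused because I left out some row fields. Nothing moved, and I resent them in full.

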